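# Clear the buffet sign and raise its frame level with its twin

### The arm

A 7-joint arm with a two-finger parallel gripper is mounted at the origin on the work surface. World frame = base frame: x ahead of the robot, y to its left, z up, the work surface at z = 0. Lengths are in m, angles in degrees, forces in N, time in s.
With the tool pointing down it reaches from about 0.425 to 0.875 m from the base axis. Payload 8.4 kg.
Tool frame: the origin (TCP) lies midway between the tips of the shut fingers; the grasp point (between the pads) lies 19 mm behind it (r.hold_point_z is the distance from the TCP to the grasp point, in m); z points along the fingers, y is the direction in which the jaws open and shut (so a half turn about z gives the same grasp; the last joint's range is limited). The gripper opens to 85 mm and grips with 20 to 120 N. Pads are 22 mm wide; open, the fingers measure 114 mm over their backs; the gripper's body (76 mm by 85 mm) begins 54 mm behind the grasp point. The pads swing forward as they close: fully open they stand 13 mm farther back than shut.
Start: joints at [62.556, 19.091, 2.286, 83.961, -0.768, 76.965, -3.352], TCP at [0.241, -0.604, 0.231] pointing down, gripper open.
Joint ranges: [-147.57, 147.57], [-21.85, 119.76], [-74.77, 79.35], [14.55, 137.4], [-85.83, 265.84], [4.83, 119.75], [-152.11, 152.11]. Speed limits (degrees/s): [127.2, 127.2, 159.86, 159.86, 180, 180, 180].

### API

Orientations are given as [roll, pitch, yaw] about the fixed x, y, z axes, in that order (R = Rz(yaw) Ry(pitch) Rx(roll)).
In Python, from bench import r, eyes, order gives the robot as it stands. The module is installed in compiled form; this text tells all that it offers.
- The arm moves only by the shell command python3 -m inch 'ROWS' [FORCE]. ROWS is JSON, a list of rows, each a list of 5 numbers: the shift along the tool's x, y, z in m, then the turn about the tool's z in degrees, then the opening, from 0 (shut) to 1 (fully open). A call has 1 to 8 rows; each row shifts and turns the commanded pose from where the row before left it, along the tool's axes as they then stand; what a row does not reach is not made up. A row lasts 1/10 s, in which the tool goes at most 50 mm and 8.59 degrees, less where a joint would pass 70% of its speed; a pose out of reach is approached as far as the arm can. A call is refused whole if a number of a shift passes 0.05 or a number of a turn 8.59, either way. A call with a gripper value outside its range is refused whole. The fingers move at their own pace and stop on an object; FORCE is the grip in N (left out, the last holds). Time passes only in rows, so rows that do not move let the fingers close. It gives the time, the measured TCP pose, the force and the opening at its end, in the units of the state.
- r.get_obs(): the state, without advancing time (a new reading comes with each control period).
- eyes.read_camera(name): name is "scene" or "top" or "wrist"; returns (picture, depth): 400x640x3 uint8, blue, green, red; 400x640 float32, m along the optical axis (not along the pixel's ray), 0 where there is no reading.
- eyes.get_calibration(name): a dict with "fx", "fy", "cx", "cy" (pixels), "dist_coeffs" ([k1, k2, p1, p2, k3] as OpenCV has them; the pictures are not rectified), "world_to_cam" (4x4, takes a point from world to camera coordinates). Camera axes: x right, y up, looking along -z (the intrinsics and any distortion apply to the point x, -y, -z); pixel columns grow to the right and rows downward; lengths in m; the calibration is good to about 2 mm. A picture is of the moment at which its call begins: read the wrist's pose just before it. get_calibration takes no time and is no camera call; for the wrist camera it gives the pose at the moment of the call.
- order.close_job(): hands the job in, once; it reports no verdict.
The state is a dict: "t": time; "joint_positions": joint angles; "qvel": joint speeds; "effort": joint torques, N m; "eef_pos": TCP position; "ee_rot": TCP orientation; "wrist_force": force on the tool from outside, world axes, zero at the start; "torque": the same for the moment, N m; "opening": finger opening in m.
Only numpy, scipy, OpenCV 4.12 (cv2) and the standard library are available. Lean on these libraries where they do the work, as an engineer would, in place of code of your own. Each camera call takes 0.05 s, during which the arm holds its last target.

### The job

Slide the wooden board up out of the frame of the lowered table sign, leaving the frame down, and lower it, standing on its long edge, into the plywood caddy without dropping it. Then draw the empty frame straight up, its rod staying in the tube and not binding there, until its bottom rail is level with that of the matching sign, which keeps its board. The clamp screw is loose: finish while holding the frame at that height for a colleague to tighten it, and leave the matching sign and the tableware alone.

Things in the scene. Friction and masses are not known exactly. Their poses are not given: they have to be found in the camera images.
- stand: Fixed lower part of the lowered sign: black steel foot plate 100 (x) x 140 (y) x 10 mm, in its middle an upright black square tube 20 mm wide, topped by a 30 mm square clamp collar, its top 110 mm above the table. Heavy. Origin: middle of the foot's underside, on the table; z up the tube; the sign's faces look to -x and +x, its width runs along y.
- collar_top (a point): Mouth of the stand's bore, on the tube's axis at the flat top of the clamp collar (26 mm tall), 110 mm above the table. The square bore is 13.5 mm wide and 100 mm deep. A loose clamp screw with a 20 mm round knob sticks out of the collar to the stand's +x, 13 mm below this point, reaching 39 mm from the axis.
- frame: Loose upper part of the lowered sign: black top-loading U frame 162 (y) x 16 (x) x 60 mm tall on a rod, about 0.35 kg. Bottom rail: a channel 16 mm thick and 16 mm tall, to be pinched across x from above once the board is out. The side uprights leave 136 mm open between them. Origin: middle of the rail's underside, on the rod's axis, 135 mm above the table when fully down; z up.
- rod_foot (a point): Lower end of the frame's bright square rod (12 mm wide, 0.75 mm play on each side in the bore), 122 mm below the frame's origin; 97 mm of rod is in the bore when down. A 20 mm square stop collar on the rod, 19 to 25 mm below the frame's origin, then rests on the stand's collar. Only weight keeps the rod down; let go, it sinks back.
- board: Plain pale wooden board 8 mm thick (x), 148 mm wide (y), 105 mm tall (z), about 0.09 kg, standing in the frame's channels (10 mm wide slots, 1 mm play on each side) with its top 45 mm above the side uprights. Origin: middle of its lower long edge. It starts 4 mm above the frame's origin and is clear of the uprights when lifted 56 mm.
- caddy: Open-topped plywood caddy, outside 56 (x) x 184 (y) x 70 mm tall, walls and floor 6 mm thick (inside 44 x 172 mm), empty. Heavy, does not move. Origin: middle of its underside, on the table; y along its length. A board standing in it leans on a long wall when released.
- twin: Foot, tube and collar of the matching sign, the same in every size as the stand; it stands at the opposite side of the stand from the caddy. Fixed. Origin: middle of its foot plate's underside, on the table.
- twin_rail (a point): Middle of the underside of the matching sign's bottom rail, at the same point of it as the origin of frame. This sign carries its board and is clamped 22 to 65 mm higher than its lowest position.
- candlestick: Brass candlestick without candle, 185 mm tall, foot 90 mm across; bystander. Origin: middle of its foot.
- plates: Pile of white dessert plates, 166 mm across, 69 mm tall; bystander. Origin: middle of its underside.
- tumbler: Empty glass tumbler, 74 mm across, 95 mm tall; bystander. Origin: middle of its underside.
Things that resemble listed ones, but are neither listed nor needed, are in the scene too. Of the things shaped like the frame, the black one is meant.

How it is judged:
By the outcome, as a careful person would: the job done as asked, in the order asked, and still so for the second after the job is handed in, while the arm keeps its last pose, push and grip.
It also fails if it takes over 58 s, if anything falls off the work surface, if the arm or the gripper's body presses on something with over 40 N, if the wrist force passes 120 N, or if a joint passes its speed limit or range.

## Working session

There is one attempt and no reset: what is moved stays moved. The work goes in short steps, Python scripts to look and compute and a shell command to move; the robot and the scene stay as the last step left them, time stands still between calls to the robot, and variables do not carry over. Pictures are saved under pics/ and viewed, and the job is handed in when it is done.

```bash
mkdir -p pics; python3 - <<'E'
from bench import r,eyes,order
import cv2
o=r.get_obs();print({k:(v if not hasattr(v,'round') else v) for k,v in o.items()},r.hold_point_z)
import numpy as np
for n in("scene","top","wrist"):
    c=eyes.get_calibration(n)
    p,d=eyes.read_camera(n);cv2.imwrite(f"pics/{n}0.png",p);np.savez(f"pics/{n}0.npz",p=p,d=d,**{k:np.array(v) for k,v in c.items()})
    print(n,c)
E
```

```text
{'t': 0.0, 'joint_positions': array([62.55474398, 19.13042778,  2.28430487, 84.01014376, -0.76708687,
       76.96456272, -3.35205838]), 'qvel': array([ 0.03067306,  0.00731006, -0.10505909, -0.0462099 ,  0.12976501,
       -0.07120884,  0.02017844]), 'effort': array([-3.55520197e-04, -6.58552480e+01,  1.36478283e+00, -4.05569494e+01,
        1.66035810e-02,  1.24759975e-02, -1.74810771e-05]), 'eef_pos': array([ 0.24079308, -0.60327789,  0.23044402]), 'ee_rot': array([-1.79910339e+02,  6.64251563e-03,  2.17607233e+01]), 'wrist_force': array([0.03788019, 0.62038664, 0.13559044]), 'torque': array([-0.09606235, -0.02456375,  0.01719528]), 'opening': 0.08537025439395989} 0.0187
scene {'fx': 408.1078599422269, 'fy': 408.1078599422269, 'cx': 319.901904495818, 'cy': 195.01199379983854, 'dist_coeffs': array([-0.07568419,  0.        ,  0.        ,  0.        ,  0.        ]), 'world_to_cam': array([[ 0.5962442 ,  0.80266507, -0.01488793, -0.31943385],
       [-0.6500915 ,  0.49362281,  0.57768293,  0.26281545],
       [ 0.47103493, -0.33476158,  0.81612547, -1.53362273],
       [ 0.        ,  
[... 251 characters left out ...]
: array([[-0.07212126, -0.99739043, -0.00329395,  0.04826539],
       [ 0.96933086, -0.07086943,  0.23531936, -0.53678695],
       [-0.23493872,  0.0137786 ,  0.97191252, -0.90357024],
       [ 0.        ,  0.        ,  0.        ,  1.        ]])}
wrist {'fx': 286.1072708684571, 'fy': 286.1072708684571, 'cx': 320.6265761574068, 'cy': 199.3071407123881, 'dist_coeffs': array([-0.0237926,  0.       ,  0.       ,  0.       ,  0.       ]), 'world_to_cam': array([[ 0.36886045, -0.92948285, -0.00189882, -0.6489411 ],
       [ 0.88581222,  0.35214736, -0.30220682,  0.03793883],
       [ 0.28156472,  0.10979014,  0.95324049, -0.38040842],
       [ 0.        ,  0.        ,  0.        ,  1.        ]])}
```

View pics/scene0.png

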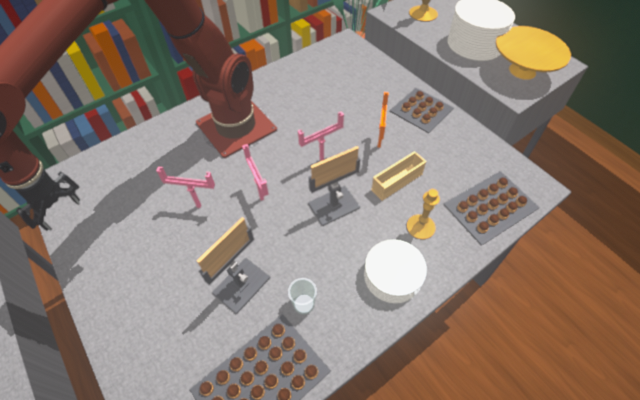

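View pics/top0.png

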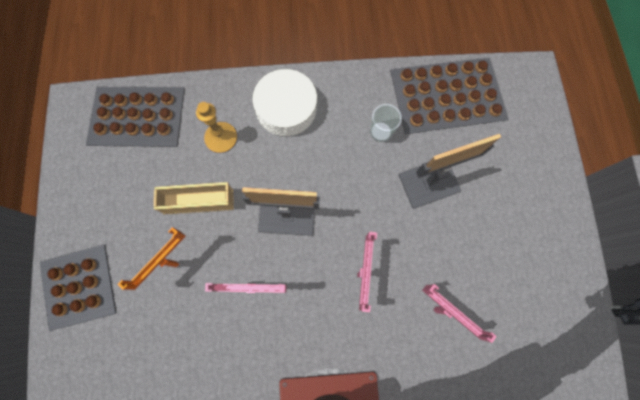

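View pics/wrist0.png

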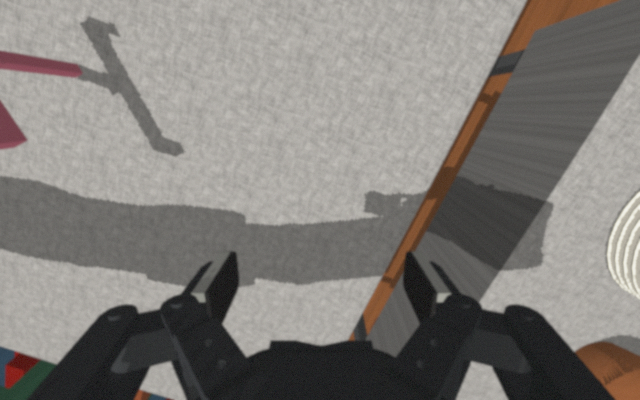

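The scene view shows two black signs with boards. One is at (335,185) beside the plywood caddy (400,175). The other, at (230,265), is on the opposite side from the caddy and sits higher, so it is the twin. The pink and orange U-frames carry no boards and are decoys. Next I'll enlarge the views and measure from the depth images.

```bash
cat > h.py <<'E'
import numpy as np,cv2
def load(f):
    z=np.load(f);return {k:z[k] for k in z}
def K(c): return np.array([[c['fx'],0,c['cx']],[0,c['fy'],c['cy']],[0,0,1]],float)
F=np.diag([1.,-1,-1])
def cloud(c):
    d=c['d'];h,w=d.shape
    u,v=np.meshgrid(np.arange(w),np.arange(h))
    uv=np.stack([u,v],-1).reshape(-1,1,2).astype(np.float64)
    n=cv2.undistortPoints(uv,K(c),c['dist_coeffs']).reshape(h,w,2)
    P=np.dstack([n[...,0]*d,n[...,1]*d,d])@F
    T=c['world_to_cam']; W=(P-T[:3,3])@T[:3,:3]
    W[d<=0]=np.nan
    return W
def proj(c,X):
    T=c['world_to_cam'];X=np.atleast_2d(X)
    P=(X@T[:3,:3].T+T[:3,3])@F
    return cv2.projectPoints(P,np.zeros(3),np.zeros(3),K(c),c['dist_coeffs'])[0].reshape(-1,2)
E
python3 - <<'E'
from h import *
for n,a in (("scene",(190,130,440,320)),("top",(140,100,510,250))):
    c=load(f"pics/{n}0.npz");x0,y0,x1,y1=a
    s=800/(x1-x0) if n=='top' else 3.15
    cv2.imwrite(f"pics/{n}0z.png",cv2.resize(c['p'][y0:y1,x0:x1],None,fx=s,fy=s,interpolation=cv2.INTER_CUBIC))
c=load("pics/top0.npz");W=cloud(c)
np.set_printoptions(precision=3,suppress=True)
print("table z",np.nanmedian(W[210:240,330:345,2]))
c2=load("pics/scene0.npz");W2=cloud(c2)
print("table z sc",np.nanmedian(W2[215:235,290:300,2]))
for nm,C,WW,reg in (("lowtop",c,W,(235,180,325,215)),("twintop",c,W,(420,130,510,180)),("caddytop",c,W,(145,175,235,220))):
    x0,y0,x1,y1=reg;w=WW[y0:y1,x0:x1].reshape(-1,3);w=w[~np.isnan(w[:,0])]
    h,e=np.histogram(w[:,2],bins=np.arange(-.01,.35,.01));print(nm,dict(zip(e.round(2)[h>5],h[h>5])))
E
```

```text
table z -0.0014272536776336314
table z sc -0.000870350974513387Traceback (most recent call last):
  File "<stdin>", line 13, in <module>
IndexError: boolean index did not match indexed array along axis 0; size of axis is 36 but size of corresponding boolean axis is 35
```

View pics/scene0z.png

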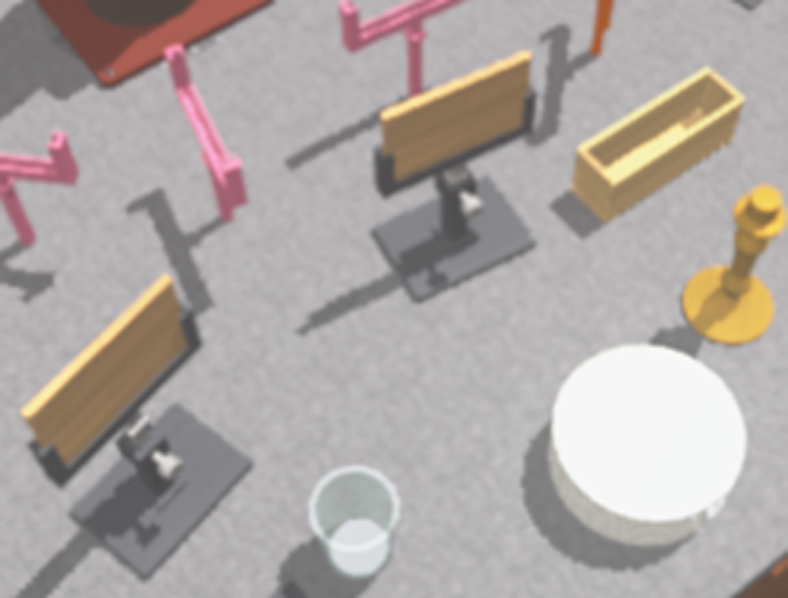

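View pics/top0z.png

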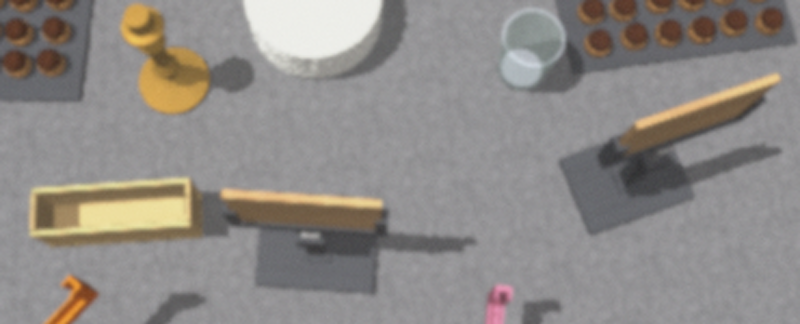

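```bash
python3 - <<'E'
from h import *
np.set_printoptions(precision=4,suppress=True)
c=load("pics/top0.npz");W=cloud(c)
c2=load("pics/scene0.npz");W2=cloud(c2)
for n,C in(("top",c),("scene",c2)):
    T=C['world_to_cam'];print(n,"cam at",-T[:3,:3].T@T[:3,3])
def reg(WW,C,r):
    x0,y0,x1,y1=r;m=np.zeros(WW.shape[:2],bool);m[y0:y1,x0:x1]=1
    return WW[m],C['p'][m].astype(int)
def hist(w):
    h,e=np.histogram(w[:,2],bins=np.arange(-.01,.36,.01));return {round(float(a),2):int(b) for a,b in zip(e,h) if b>4}
for nm,C,WW,rr in (("lowtop",c,W,(235,180,325,240)),("twintop",c,W,(400,130,510,210)),("caddytop",c,W,(145,175,235,220)),("lowsc",c2,W2,(300,140,370,225)),("twinsc",c2,W2,(190,215,275,315)),("caddysc",c2,W2,(365,148,430,200))):
    w,p=reg(WW,C,rr);print(nm,hist(w))
    wood=(p[:,2]-p[:,0]>35)&(w[:,2]>.02)
    ww=w[wood];
    print(' wood',len(ww),ww.min(0),ww.max(0))
    # face plane fit
    for it in range(4):
        m=ww.mean(0);u,s,v=np.linalg.svd(ww-m,full_matrices=False);
        d=(ww-m)@v[2];
        if 'caddy' in nm:break
        ww=ww[abs(d)<max(.002,2*d.std())]
    print(' mean',m,'n',v[2],'std',d.std(),len(ww))
E
```

```text
top cam at [0.3115 0.0225 1.0047]
scene cam at [ 1.0837 -0.3867  1.095 ]
lowtop {-0.01: 1901, 0.0: 1684, 0.01: 390, 0.02: 8, 0.03: 6, 0.05: 6, 0.08: 9, 0.09: 9, 0.1: 50, 0.11: 29, 0.13: 41, 0.14: 130, 0.15: 119, 0.16: 74, 0.17: 86, 0.18: 79, 0.19: 115, 0.2: 78, 0.21: 83, 0.22: 89, 0.23: 91, 0.24: 301}
 wood 868 [0.4949 0.0016 0.1599] [0.5223 0.1477 0.2473]
 mean [0.5055 0.0739 0.2119] n [-0.9901  0.1393  0.0152] std 0.0007544715128501194 682
twintop {-0.01: 4463, 0.0: 2495, 0.01: 357, 0.02: 18, 0.03: 16, 0.04: 14, 0.05: 14, 0.06: 14, 0.08: 15, 0.09: 21, 0.1: 62, 0.11: 17, 0.12: 6, 0.14: 23, 0.16: 48, 0.17: 157, 0.18: 93, 0.19: 72, 0.2: 77, 0.21: 88, 0.22: 119, 0.23: 60, 0.24: 80, 0.25: 79, 0.26: 103, 0.27: 256}
 wood 799 [ 0.5446 -0.3756  0.18  ] [ 0.5903 -0.2328  0.2752]
 mean [ 0.5643 -0.3035  0.2409] n [-0.964  -0.2653  0.018 ] std 0.0010029799509948686 613
caddytop {-0.01: 1269, 0.0: 1390, 0.01: 157, 0.02: 156, 0.03: 182, 0.04: 155, 0.05: 168, 0.06: 447, 0.07: 108}
 wood 1200 [0.5315 0.211  0.02  ] [0.5892 0.3947 0.0738]
 mean [0.5606 0.3042 0.0529] n [ 0.0199 -0.0063 -0.9998] st
[... 493 characters left out ...]
 368, 0.02: 15, 0.03: 11, 0.04: 7, 0.05: 11, 0.06: 6, 0.08: 14, 0.09: 41, 0.1: 118, 0.11: 27, 0.12: 8, 0.13: 5, 0.14: 28, 0.15: 8, 0.16: 90, 0.17: 184, 0.18: 140, 0.19: 130, 0.2: 133, 0.21: 142, 0.22: 153, 0.23: 134, 0.24: 129, 0.25: 139, 0.26: 154, 0.27: 181}
 wood 1270 [ 0.5459 -0.378   0.1761] [ 0.5925 -0.2339  0.276 ]
 mean [ 0.5731 -0.308   0.2306] n [0.9672 0.2539 0.0048] std 0.0008236638668353424 1112
caddysc {-0.01: 1652, 0.0: 546, 0.01: 150, 0.02: 146, 0.03: 166, 0.04: 168, 0.05: 177, 0.06: 275, 0.07: 37, 0.15: 21, 0.16: 14, 0.17: 7, 0.18: 8}
 wood 1010 [0.5346 0.2055 0.0201] [0.742  0.3944 0.187 ]
 mean [0.5746 0.2938 0.0548] n [ 0.5273 -0.0025 -0.8497] std 0.01794697577263446 1010
```

```bash
python3 - <<'E'
from h import *
np.set_printoptions(precision=4,suppress=True)
c=load("pics/top0.npz");W=cloud(c)
c2=load("pics/scene0.npz");W2=cloud(c2)
def pts(WW,C,r):
    x0,y0,x1,y1=r;w=WW[y0:y1,x0:x1].reshape(-1,3);p=C['p'][y0:y1,x0:x1].reshape(-1,3).astype(int)
    ok=~np.isnan(w[:,0]);return w[ok],p[ok]
def board(nm,C,WW,rr,c0,R=.1,zt=(.16,.3)):
    w,p=pts(WW,C,rr);m=(p[:,2]-p[:,0]>35)&(w[:,2]>zt[0])&(w[:,2]<zt[1])&(np.hypot(*(w[:,:2]-c0).T)<R);w=w[m]
    face=w[w[:,2]<np.percentile(w[:,2],99)-.008]
    for _ in range(5):
        A=np.c_[face[:,1]-c0[1],np.ones(len(face))];k=np.linalg.lstsq(A,face[:,0],rcond=None)[0];res=face[:,0]-A@k;face=face[abs(res)<max(.0015,2*res.std())]
    yaw=-np.degrees(np.arctan(k[0]));
    n=np.array([np.cos(np.radians(yaw)),np.sin(np.radians(yaw))]);t=np.array([-n[1],n[0]])
    d=(w[:,:2]@n);f=(face[:,:2]@n).mean();s=w[:,:2]@t
    print(nm,'yaw',yaw.round(2),'face n',f.round(4),'t range',np.percentile(s,[.5,99.5]),'ztop',np.percentile(w[:,2],[95,98,99.5]),'n range',np.percentile(d,[1,99]),len(face))
    top=w[w[:,2]>np.percentile(w[:,2],99.5)-.006];print('   top mean',top.mean(0), 'center guess', (f*n+s.mean()*t))
board('low top',c,W,(235,180,325,240),np.array([.507,.075]))
board('low sc',c2,W2,(300,140,370,225),np.array([.507,.075]))
board('twin top',c,W,(400,130,510,210),np.array([.568,-.305]))
board('twin sc',c2,W2,(190,215,275,315),np.array([.568,-.305]))
# caddy rim
for nm,C,WW,rr in (("cad top",c,W,(145,175,235,220)),("cad sc",c2,W2,(365,148,430,200))):
    w,p=pts(WW,C,rr);m=(w[:,2]>.062)&(w[:,2]<.08)&(np.hypot(*(w[:,:2]-[.56,.303]).T)<.12)
    b=cv2.minAreaRect(w[m,:2].astype(np.float32)*1000);print(nm,b)
def bb(nm,C,WW,rr,z0,z1):
    w,p=pts(WW,C,rr);m=(w[:,2]>z0)&(w[:,2]<z1);b=cv2.minAreaRect(w[m,:2].astype(np.float32)*1000);print(nm,b,w[m].mean(0))
bb('foot low',c,W,(255,203,318,238),.005,.016)
bb('foot twin',c,W,(395,150,465,210),.005,.016)
w,p=pts(W,c,(195,95,240,155));
for a,b in((.005,.02),(.15,.2)):
    m=(w[:,2]>a)&(w[:,2]<b);print('candle',a,w[m].mean(0),w[m].min(0),w[m].max(0))
E
```

```text
low top yaw -8.03 face n 0.4899 t range [0.073  0.2165] ztop [0.2441 0.2446 0.2452] n range [0.4893 0.4976] 532
   top mean [0.5089 0.0745 0.2426] center guess [0.5052 0.0742]
low sc yaw -7.98 face n 0.5004 t range [0.0692 0.2142] ztop [0.242  0.2432 0.2449] n range [0.4934 0.503 ] 639
   top mean [0.5119 0.0687 0.2414] center guess [0.5151 0.0703]
twin top yaw 15.43 face n 0.4627 t range [-0.5169 -0.3707] ztop [0.273  0.2735 0.2741] n range [0.4614 0.4704] 464
   top mean [ 0.5675 -0.3039  0.2716] center guess [ 0.5635 -0.3022]
twin sc yaw 14.71 face n 0.4762 t range [-0.5139 -0.3689] ztop [0.2725 0.2736 0.2748] n range [0.4686 0.4784] 919
   top mean [ 0.5698 -0.3077  0.2718] center guess [ 0.5731 -0.3078]
cad top ((560.5348510742188, 302.8283386230469), (183.58058166503906, 56.722557067871094), 89.63319396972656)
cad sc ((564.2382202148438, 300.42181396484375), (188.06451416015625, 59.7292366027832), 89.70343017578125)
foot low ((493.09368896484375, 76.39815521240234), (140.09686279296875, 68.69493865966797), 81.82686614990234) [0.4906 0.0758 0.0091]
foot twin ((567.1317138671875, -303.70684814453125), (101.16812133789062, 140.9011688232422), 15.78628158569336) [ 0.5528 -0.2947  0.0088]
candle 0.005 [0.7294 0.2387 0.0112] [0.6908 0.1975 0.005 ] [0.7788 0.2857 0.0199]
candle 0.15 [0.731  0.2389 0.1706] [0.7136 0.2193 0.1551] [0.7567 0.2642 0.1881]
```

Low sign: board centre is about (0.510, 0.073) with yaw −8°, and its top is at 0.2445 (0.244 expected). Its feet fit too. Twin: board top is at about 0.2738, so the lift is about 29 mm. Caddy: about (0.562, 0.302), yaw about 0°, size 184×57, which matches. First I raise the tool and turn it to yaw 82°.

```bash
python3 -m inch '[[0,0,-0.014,-8.59,1],[0,0,-0.014,-8.59,1],[0,0,-0.014,-8.59,1],[0,0,-0.014,-8.59,1],[0,0,-0.014,-8.59,1],[0,0,-0.014,-8.59,1],[0,0,-0.014,-8.5,1]]'
cat >> h.py <<'E'
def rel(tgt,yaw=None):
    from bench import r
    from scipy.spatial.transform import Rotation as Ro
    o=r.get_obs();R=Ro.from_euler('xyz',o['ee_rot'],degrees=True).as_matrix()
    d=np.array(tgt)-o['eef_pos'];print('t',round(o['t'],2),'pos',o['eef_pos'].round(4),'rot',np.round(o['ee_rot'],2),'tool shift mm',(R.T@d*1000).round(1),'F',np.round(o['wrist_force'],1),'M',np.round(o['torque'],2),'op',round(o['opening'],4),'j7',round(o['joint_positions'][6],1))
    if yaw is not None: print('turn',round((o['ee_rot'][2]-yaw+180)%360-180,2))
E
python3 -c "
from h import *
rel([.510,.073,.33],82)"
```

```text
t: 0.85
eef_pos: [0.2408, -0.6035, 0.3295]
ee_rot: [-180.0, -0.0, 82.2]
wrist_force: [-0.1, -0.4, 0.0]
opening: 0.0854
t 0.85 pos [ 0.2408 -0.6035  0.3295] rot [-1.7998e+02 -4.0000e-02  8.2150e+01] tool shift mm [ 7.069e+02  1.743e+02 -1.000e-01] F [-0.1 -0.4  0. ] M [0.02 0.05 0.  ] op 0.0854 j7 55.3
turn 0.15
```

```bash
python3 -m inch '[[0.03,0.0075,0,0,1],[0.044,0.011,0,0,1],[0.044,0.011,0,0,1],[0.044,0.011,0,0,1],[0.044,0.011,0,0,1],[0.044,0.011,0,0,1],[0.044,0.011,0,0,1],[0.044,0.011,0,0,1]]'
python3 -m inch '[[0.044,0.011,0,0,1],[0.044,0.011,0,0,1],[0.044,0.011,0,0,1],[0.044,0.011,0,0,1],[0.044,0.011,0,0,1],[0.044,0.011,0,0,1],[0.03,0.007,0,0,1],[0,0,0,0,1]]'
python3 -c "
from h import *
rel([.510,.073,.33],82)"
```

```text
t: 1.65
eef_pos: [0.373, -0.2793, 0.3292]
ee_rot: [-180.0, 0.0, 81.8]
wrist_force: [0.2, -0.2, 0.8]
opening: 0.0856
t: 2.45
eef_pos: [0.4875, 0.0043, 0.3293]
ee_rot: [180.0, -0.1, 82.2]
wrist_force: [-0.9, -0.4, 0.1]
opening: 0.0852
t 2.45 pos [0.4875 0.0043 0.3293] rot [ 1.800e+02 -9.000e-02  8.221e+01] tool shift mm [71.1 13.  -0.6] F [-0.9 -0.4  0.1] M [-0.01  0.01 -0.02] op 0.0852 j7 -12.7
turn 0.21
```

```bash
cat >> h.py <<'E'
def snap(n,f):
    from bench import r,eyes
    c=eyes.get_calibration(n);p,d=eyes.read_camera(n)
    cv2.imwrite(f"pics/{f}.png",p);c.update(p=p,d=d);np.savez(f"pics/{f}.npz",**{k:np.array(v) for k,v in c.items()});return c
E
python3 -c "
from h import *
c=snap('wrist','w1');W=cloud(c)
np.set_printoptions(precision=4,suppress=True)
w=W.reshape(-1,3);p=c['p'].reshape(-1,3).astype(int);ok=~np.isnan(w[:,0])&(p[:,2]-p[:,0]>35)&(w[:,2]>.23)&(w[:,2]<.26)&(np.hypot(w[:,0]-.51,w[:,1]-.073)<.1)
w=w[ok];print(len(w),w.mean(0),cv2.minAreaRect(w[:,:2].astype(np.float32)*1000),np.median(w[:,2]))
"
```

```text
2204 [0.5106 0.0804 0.2433] ((509.8283386230469, 73.37344360351562), (148.5184783935547, 8.243123054504395), 81.71382141113281) 0.2436219299961086
```

View pics/w1.png

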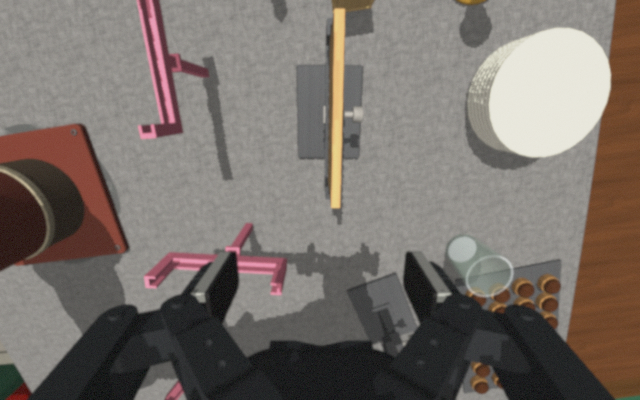

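The wrist view shows the pale board edge-on at (337,110) with the knob on the +x side at (358,113). The top measures 148.5×8.2 mm at z 0.2436, centred at (0.5098, 0.0734), which agrees with the other cameras. Moving over it and down.

```bash
python3 -m inch '[[0.03,0.006,0,0.3,1],[0.03,0.006,0,0,1],[0.011,0.001,0,0,1],[0,0,0.03,0,1],[0,0,0.03,0,1],[0,0,0.03,0,1],[0,0,0,0,1]]'
python3 -c "
from h import *
rel([.5098,.0734,.21],81.8)"
```

```text
t: 3.2
eef_pos: [0.508, 0.0655, 0.2357]
ee_rot: [-179.6, 0.1, 81.4]
wrist_force: [0.2, -1.1, -0.9]
opening: 0.0853
t 3.2 pos [0.508  0.0655 0.2357] rot [-1.7965e+02  1.1000e-01  8.1400e+01] tool shift mm [ 8.1  0.8 25.7] F [ 0.2 -1.1 -0.9] M [-0.04 -0.01 -0.04] op 0.0853 j7 -24.7
turn -0.4
```

```bash
python3 -m inch '[[0.004,0.0005,0.012,-0.2,1],[0.004,0,0.012,-0.2,1],[0,0,0,0,1]]'
python3 -c "
from h import *
rel([.5098,.0734,.21],81.8)"
```

```text
t: 3.5
eef_pos: [0.5115, 0.0761, 0.2145]
ee_rot: [-179.9, -0.0, 82.0]
wrist_force: [-0.1, 0.2, -0.1]
opening: 0.0853
t 3.5 pos [0.5115 0.0761 0.2145] rot [-1.7994e+02 -1.0000e-02  8.1950e+01] tool shift mm [-2.9 -1.3  4.5] F [-0.1  0.2 -0.1] M [ 0.04  0.02 -0.07] op 0.0853 j7 -26.2
turn 0.15
```

```bash
python3 -m inch '[[-0.0025,-0.001,0.004,0,0.3],[0,0,0,0,0.3],[0,0,0,0,0.25],[0,0,0,0,0.25]]' 30
python3 -c "
from h import *
rel([.5098,.0734,.21],81.8)
c=snap('wrist','w2')"
```

```text
t: 3.9
eef_pos: [0.5107, 0.0732, 0.2117]
ee_rot: [180.0, -0.0, 81.9]
wrist_force: [0.5, -1.3, 0.5]
opening: 0.0283
t 3.9 pos [0.5107 0.0732 0.2117] rot [179.96  -0.    81.89] tool shift mm [ 0.1 -1.   1.7] F [ 0.5 -1.3  0.5] M [-0.09 -0.01 -0.02] op 0.0283 j7 -25.9
turn 0.09
```

View pics/w2.png

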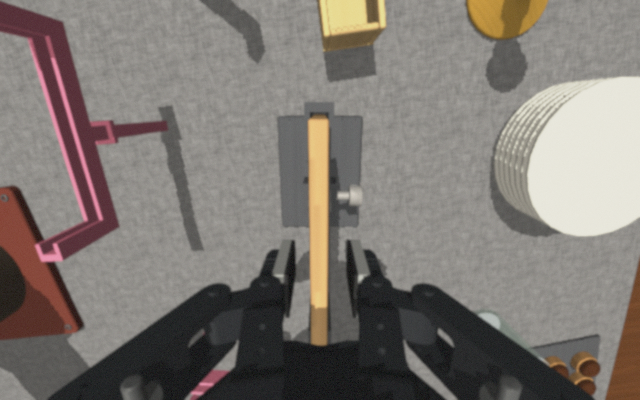

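The board (column 319) sits midway between the fingers (290 and 352). Closing now.

```bash
python3 -m inch '[[0,0,0,0,0],[0,0,0,0,0],[0,0,0,0,0],[0,0,0,0,0]]' 40
python3 -c "
from h import *
rel([.5098,.0734,.21],81.8)"
```

```text
t: 4.35
eef_pos: [0.5107, 0.0734, 0.2116]
ee_rot: [180.0, -0.0, 81.9]
wrist_force: [-0.7, -0.4, 3.8]
opening: 0.0072
t 4.35 pos [0.5107 0.0734 0.2116] rot [ 1.7998e+02 -1.0000e-02  8.1900e+01] tool shift mm [-0.1 -0.9  1.6] F [-0.7 -0.4  3.8] M [-0.01  0.26  0.01] op 0.0072 j7 -26.0
turn 0.1
```

Gripped with little lateral force. Lifting slowly at first.

```bash
python3 -m inch '[[0,0,-0.003,0,0],[0,0,-0.005,0,0],[0,0,-0.008,0,0],[0,0,-0.008,0,0]]'
python3 -m inch '[[0,0,-0.01,0,0],[0,0,-0.01,0,0],[0,0,-0.01,0,0],[0,0,-0.01,0,0]]'
python3 -c "
from h import *
rel([.562,.302,.33],90)
snap('wrist','w3');snap('scene','s3')"
```

```text
t: 4.75
eef_pos: [0.5106, 0.0733, 0.2361]
ee_rot: [180.0, -0.0, 81.9]
wrist_force: [-0.1, -0.5, -1.3]
opening: 0.0073
t: 5.15
eef_pos: [0.5106, 0.0733, 0.2764]
ee_rot: [180.0, 0.0, 81.9]
wrist_force: [0.4, 0.1, -1.5]
opening: 0.0074
t 5.15 pos [0.5106 0.0733 0.2764] rot [179.98   0.    81.9 ] tool shift mm [233.7  18.7 -53.6] F [ 0.4  0.1 -1.5] M [ 0.01 -0.03 -0.06] op 0.0074 j7 -24.2
turn -8.1
```

View pics/s3.png

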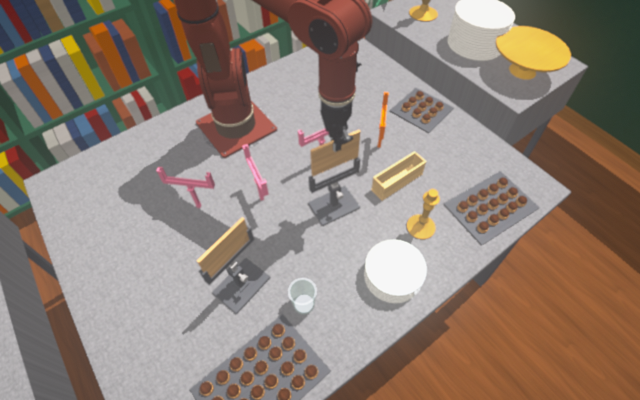

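View pics/w3.png

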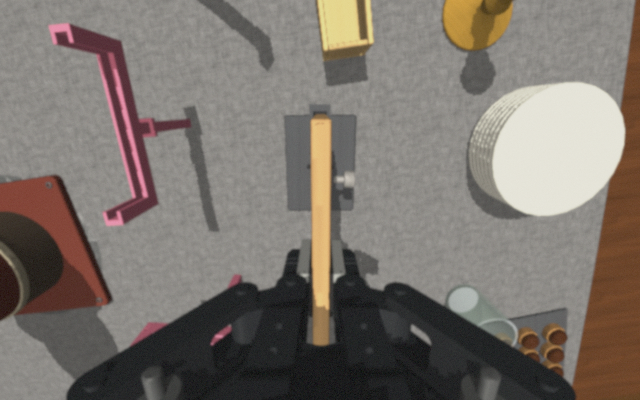

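The board is coming up with the frame left down; the frame is visible at (333,180) in the scene view. Load is about 1.5 N. I'll lift a little more, then move to the caddy.

```bash
python3 -m inch '[[0,0,-0.01,0,0],[0,0,-0.01,0,0],[0,0,-0.005,0,0],[0,0,0,0,0]]'
python3 -m inch '[[0.02,0.0015,0,-2,0],[0.035,0.003,0,-2,0],[0.035,0.003,0,-2,0],[0.035,0.002,0,-2,0],[0.035,0,0,0,0],[0.03,0,0,0,0],[0,0,0,0,0],[0,0,0,0,0]]'
python3 -c "
from h import *
rel([.562,.302,.30],90)
c=snap('wrist','w4');W=cloud(c)
w=W.reshape(-1,3)
ok=~np.isnan(w[:,0])&(w[:,2]>.062)&(w[:,2]<.078)&(abs(w[:,0]-.562)<.05)&(abs(w[:,1]-.302)<.12)
q=w[ok];print(len(q),cv2.minAreaRect(q[:,:2].astype(np.float32)*1000))
"
```

```text
t: 5.65
eef_pos: [0.5109, 0.0734, 0.3012]
ee_rot: [179.9, -0.0, 81.9]
wrist_force: [0.1, 0.6, -1.2]
opening: 0.0076
t: 6.45
eef_pos: [0.5298, 0.2633, 0.2998]
ee_rot: [-179.9, -0.0, 90.1]
wrist_force: [0.6, -0.3, -1.2]
opening: 0.0075
t 6.45 pos [0.5298 0.2633 0.2998] rot [-1.7993e+02 -2.0000e-02  9.0080e+01] tool shift mm [38.6 32.3 -0.3] F [ 0.6 -0.3 -1.2] M [-0.04 -0.04 -0.02] op 0.0075 j7 -40.9
turn 0.08
1360 ((561.4088745117188, 302.5340576171875), (182.72378540039062, 56.2851448059082), 89.4426040649414)
```

View pics/w4.png

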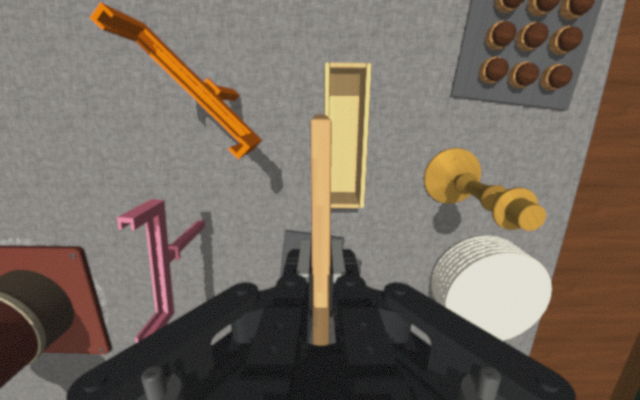

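```bash
python3 -m inch '[[0.02,0.02,0,0.3,0],[0.019,0.021,0,0.2,0],[0,0,0,0,0],[0,0,0,0,0]]'
python3 -c "
from h import *
rel([.571,.3025,.30],89.5)
c=load('pics/w4.npz');W=cloud(c);w=W.reshape(-1,3);p=c['p'].reshape(-1,3).astype(int)
ok=~np.isnan(w[:,0])&(p[:,2]>180)&(p[:,1]<130)&(p[:,0]<60)&(w[:,0]<.53)&(w[:,2]>.03)
q=w[ok];print(q.min(0),q.max(0))
"
```

```text
t: 6.9
eef_pos: [0.5718, 0.3, 0.2998]
ee_rot: [-179.9, 0.0, 89.4]
wrist_force: [-0.9, -0.1, -0.8]
opening: 0.0074
t 6.9 pos [0.5718 0.3    0.2998] rot [-1.7993e+02  1.0000e-02  8.9360e+01] tool shift mm [ 2.5 -0.8 -0.2] F [-0.9 -0.1 -0.8] M [ 0.03  0.01 -0.05] op 0.0074 j7 -45.1
turn -0.14
[0.34353913 0.29905835 0.09950678] [0.4641159  0.42354683 0.18319293]
```

```bash
python3 -m inch '[[0.002,0,0.02,0,0],[0,0,0.035,0,0],[0,0,0.035,0,0],[0,0,0.035,0,0],[0,0,0.02,0,0],[0,0,0,0,0]]'
python3 -c "
from h import *
rel([.571,.3025,.0786],89.5)
c=snap('wrist','w5');c=snap('scene','s5');cv2.imwrite('pics/s5z.png',cv2.resize(c['p'][100:260,300:480],None,fx=3.5,fy=3.5,interpolation=2))
"
```

```text
t: 7.5
eef_pos: [0.5703, 0.2999, 0.1526]
ee_rot: [-179.8, 0.2, 89.3]
wrist_force: [0.2, -0.7, -0.8]
opening: 0.0073
t 7.5 pos [0.5703 0.2999 0.1526] rot [-179.78    0.18   89.32] tool shift mm [ 2.8  1.  74. ] F [ 0.2 -0.7 -0.8] M [-0.02  0.03  0.04] op 0.0073 j7 -48.3
turn -0.18
```

View pics/w5.png

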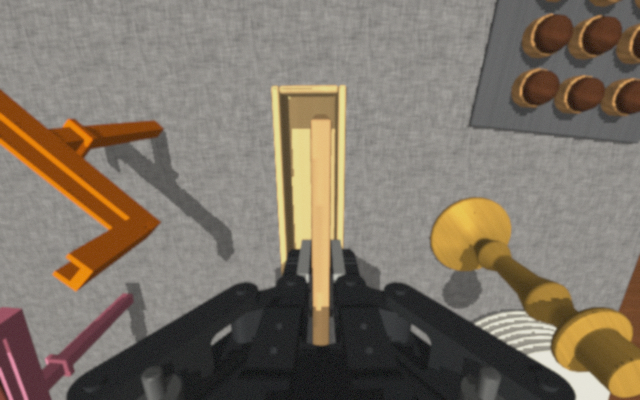

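View pics/s5z.png

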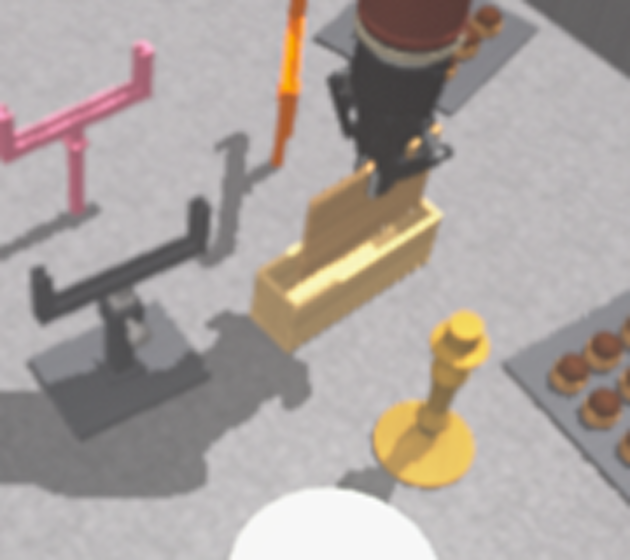

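The board is over the caddy opening, with clear gaps to both long walls and the far end (wrist view: board 311–331, inside 285–338). Lowering it.

```bash
python3 -m inch '[[0.002,0,0.02,0,0],[0,0,0.02,0,0],[0,0,0.015,0,0],[0,0,0.008,0,0],[0,0,0,0,0]]'
python3 -c "
from h import *
rel([.571,.3025,.0786],89.5)"
```

```text
t: 8.1
eef_pos: [0.5715, 0.3044, 0.0921]
ee_rot: [-180.0, 0.0, 89.4]
wrist_force: [0.4, -1.0, -1.3]
opening: 0.0078
t 8.1 pos [0.5715 0.3044 0.0921] rot [-1.7997e+02  2.0000e-02  8.9390e+01] tool shift mm [-1.9 -0.5 13.5] F [ 0.4 -1.  -1.3] M [-0.01  0.02 -0.  ] op 0.0078 j7 -50.4
turn -0.11
```

```bash
python3 -m inch '[[-0.001,0,0.006,0,0],[0,0,0.003,0,0],[0,0,0.001,0,0],[0,0,0,0,0]]'; python3 -m inch '[[0,0,0.001,0,0],[0,0,0,0,0]]'; python3 -m inch '[[0,0,0.001,0,0],[0,0,0,0,0]]'
```

```text
t: 8.5
eef_pos: [0.5717, 0.3038, 0.0825]
ee_rot: [180.0, -0.0, 89.4]
wrist_force: [-0.9, -0.1, -1.1]
opening: 0.0072
t: 8.7
eef_pos: [0.5717, 0.3038, 0.0814]
ee_rot: [180.0, -0.0, 89.4]
wrist_force: [-0.5, -0.3, -1.0]
opening: 0.0074
t: 8.9
eef_pos: [0.5716, 0.3038, 0.0803]
ee_rot: [-180.0, 0.0, 89.4]
wrist_force: [0.2, -1.3, -1.0]
opening: 0.0076
```

```bash
python3 -m inch '[[0,0,0.001,0,0],[0,0,0,0,0]]'; python3 -m inch '[[0,0,0.001,0,0],[0,0,0,0,0]]'
```

```text
t: 9.1
eef_pos: [0.5715, 0.3037, 0.0792]
ee_rot: [-180.0, 0.0, 89.4]
wrist_force: [-0.3, -0.5, -0.8]
opening: 0.0075
t: 9.3
eef_pos: [0.5718, 0.3038, 0.0787]
ee_rot: [180.0, -0.0, 89.4]
wrist_force: [-1.2, -1.3, 3.3]
opening: 0.0079
```

Contact came at TCP z 0.0787, against 0.0786 predicted. I'll release gradually, in the middle of the opening and above the rim.

```bash
python3 -m inch '[[0,0,0,0,0.12],[0,0,0,0,0.2],[0,0,0,0,0.3],[0,0,0,0,0.4],[0,0,0,0,0.5],[0,0,0,0,0.5]]'
python3 -c "
from h import *
rel([.571,.3025,.0786],89.5)
c=snap('wrist','w6')"
```

```text
t: 9.9
eef_pos: [0.5716, 0.3038, 0.0783]
ee_rot: [180.0, -0.0, 89.4]
wrist_force: [0.1, -0.1, 0.5]
opening: 0.0426
t 9.9 pos [0.5716 0.3038 0.0783] rot [180.   -0.   89.4] tool shift mm [-1.3 -0.6 -0.3] F [ 0.1 -0.1  0.5] M [-0.01 -0.04  0.04] op 0.0426 j7 -50.8
turn -0.1
```

View pics/w6.png

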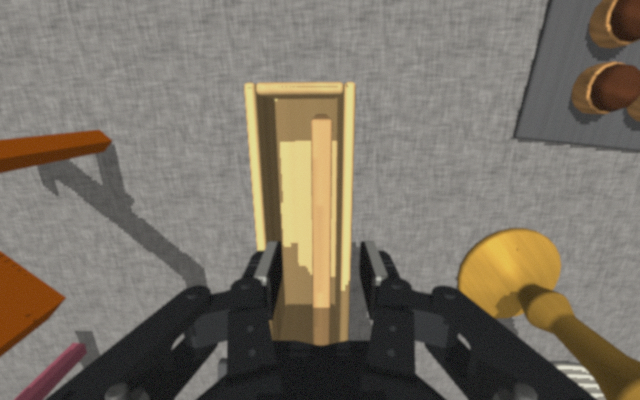

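The board stands free at column 321 with the fingers clear (270 and 370). Lifting straight up, then over to the frame.

```bash
python3 -m inch '[[0,0,-0.01,0,0.5],[0,0,-0.025,0,0.5],[0,0,-0.04,0,0.5],[0,0,-0.04,0,0.5],[0,0,-0.04,0,0.5],[0,0,-0.02,0,0.5],[0,0,0,0,0.5]]'
python3 -c "
from h import *
rel([.5107,.0733,.25],81.8)
c=snap('scene','s7');cv2.imwrite('pics/s7z.png',cv2.resize(c['p'][100:260,300:480],None,fx=3.5,fy=3.5,interpolation=2))"
```

```text
t: 10.65
eef_pos: [0.5725, 0.3051, 0.258]
ee_rot: [179.7, -0.2, 89.4]
wrist_force: [0.5, -0.2, 0.1]
opening: 0.0427
t 10.65 pos [0.5725 0.3051 0.258 ] rot [ 1.797e+02 -1.700e-01  8.941e+01] tool shift mm [-232.4  -59.5    7. ] F [ 0.5 -0.2  0.1] M [ 0.01  0.04 -0.03] op 0.0427 j7 -46.2
turn 7.61
```

View pics/s7z.png

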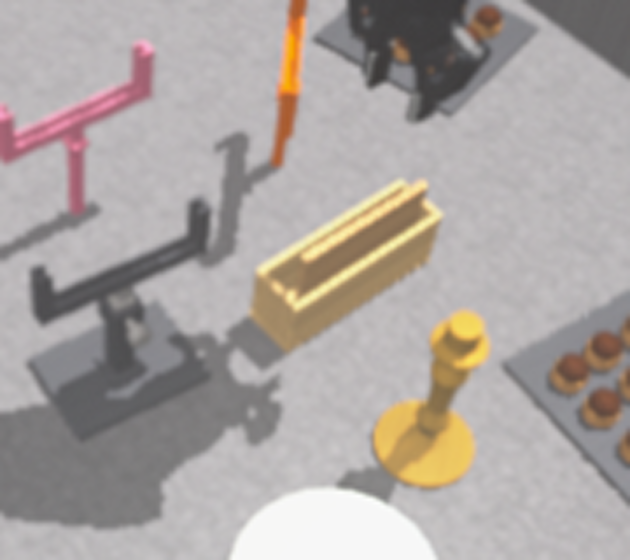

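The board stands in the caddy (crop ~(350,240)), and the black frame is still down at (120,270). I'll go slightly past the frame so the wrist camera sees it.

```bash
python3 -m inch '[[-0.02,-0.006,-0.01,2,0.5],[-0.04,-0.008,-0.01,2,0.5],[-0.04,-0.008,-0.01,2,0.6],[-0.04,-0.008,-0.01,1.6,0.6],[-0.04,-0.006,0,0,0.6],[-0.04,-0.006,0,0,0.6],[-0.04,-0.006,0,0,0.6],[-0.035,-0.004,0,0,0.6]]'
python3 -m inch '[[0,0,0,0,0.6],[0,0,0,0,0.6]]'
python3 -c "
from h import *
rel([.5107,.0733,.25],81.8)
c=snap('wrist','w8');W=cloud(c)
w=W.reshape(-1,3);p=c['p'].reshape(-1,3).astype(int)
for a,b in ((.14,.16),(.185,.205)):
  ok=~np.isnan(w[:,0])&(p.max(1)<110)&(w[:,2]>a)&(w[:,2]<b)&(np.hypot(w[:,0]-.51,w[:,1]-.073)<.1)
  q=w[ok]
  if len(q): print(a,len(q),np.median(q[:,2]),cv2.minAreaRect(q[:,:2].astype(np.float32)*1000))
"
```

```text
t: 11.5
eef_pos: [0.4866, 0.0137, 0.2925]
ee_rot: [-179.9, 0.0, 81.7]
wrist_force: [-0.3, 0.1, 0.3]
opening: 0.0516
t: 11.7
eef_pos: [0.4875, 0.0152, 0.2927]
ee_rot: [-179.9, 0.0, 81.7]
wrist_force: [0.0, -0.0, 0.1]
opening: 0.0515
t 11.7 pos [0.4875 0.0152 0.2927] rot [-1.7994e+02  1.0000e-02  8.1670e+01] tool shift mm [60.9 14.6 42.7] F [ 0.  -0.   0.1] M [0.01 0.   0.01] op 0.0515 j7 -15.1
turn -0.13
0.14 1075 0.15060161284548995 ((509.9565124511719, 73.20299530029297), (153.16525268554688, 15.62203598022461), 81.94158172607422)
0.185 322 0.1939601363546259 ((510.101318359375, 72.87089538574219), (161.61016845703125, 15.95208740234375), 81.98023223876953)
```

View pics/w8.png

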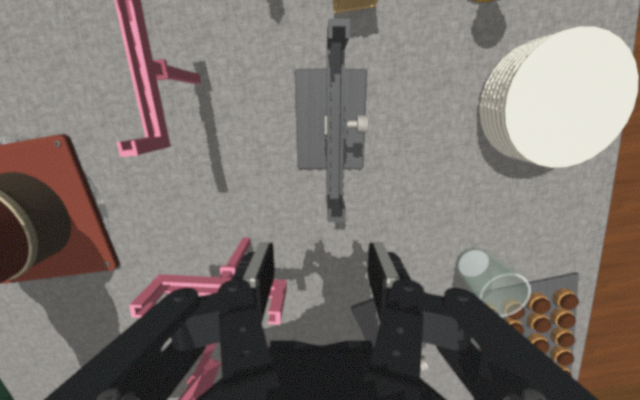

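Frame: centre (0.510, 0.073), yaw −8.0°, rail top 0.1506 (0.151 expected), still down. Before gripping, I'll take a close look at the twin with the same camera to fix the height difference.

```bash
python3 -m inch '[[-0.02,0.005,-0.02,0,0.6],[-0.035,0.009,-0.02,0,0.6],[-0.04,0.01,-0.01,0,0.6],[-0.04,0.01,0,0,0.6],[-0.04,0.01,0,0,0.6],[-0.04,0.01,0,0,0.6],[-0.04,0.01,0,0,0.6],[-0.04,0.01,0,0,0.6]]'
python3 -m inch '[[-0.04,0.01,0,0,0.6],[-0.03,0.008,0,0,0.6],[-0.02,0.005,0,0,0.6],[0,0,0,0,0.6],[0,0,0,0,0.6],[0,0,0,0,0.6]]'
python3 -c "
from h import *
rel([.5103,.0731,.3],82)
c=snap('wrist','w9');W=cloud(c)
w=W.reshape(-1,3);p=c['p'].reshape(-1,3).astype(int)
g=~np.isnan(w[:,0])&(np.hypot(w[:,0]-.568,w[:,1]+.305)<.1)
ok=g&(p[:,2]-p[:,0]>35)&(w[:,2]>.262)&(w[:,2]<.29);q=w[ok]
print('board top',len(q),np.median(q[:,2]),cv2.minAreaRect(q[:,:2].astype(np.float32)*1000))
k=g&(p.max(1)<110);q=w[k&(w[:,2]>.19)];h,e=np.histogram(q[:,2],np.arange(.15,.29,.003));print([(round(a,3),int(b)) for a,b in zip(e,h) if b>3])
q=q[(q[:,2]>.215)&(q[:,2]<.235)];
if len(q): print(np.median(q[:,2]),cv2.minAreaRect(q[:,:2].astype(np.float32)*1000))
"
```

```text
t: 12.55
eef_pos: [0.5203, -0.2866, 0.3427]
ee_rot: [-180.0, -0.1, 82.0]
wrist_force: [-0.0, 0.7, 0.6]
opening: 0.0512
t: 13.15
eef_pos: [0.5301, -0.3768, 0.3433]
ee_rot: [180.0, -0.1, 82.0]
wrist_force: [-0.6, 0.8, 0.0]
opening: 0.0513
t 13.15 pos [ 0.5301 -0.3768  0.3433] rot [ 1.7999e+02 -5.0000e-02  8.1970e+01] tool shift mm [442.7 -82.5  43.7] F [-0.6  0.8  0. ] M [ 0.03  0.01 -0.04] op 0.0513 j7 17.1
turn -0.03
board top 2685 0.27256010701103794 ((567.6778564453125, -305.8402404785156), (8.590788841247559, 148.33917236328125), 15.095765113830566)
[(np.float64(0.189), 20), (np.float64(0.192), 25), (np.float64(0.195), 29), (np.float64(0.198), 27), (np.float64(0.201), 24), (np.float64(0.204), 25), (np.float64(0.207), 20), (np.float64(0.21), 27), (np.float64(0.213), 28), (np.float64(0.216), 31), (np.float64(0.219), 34), (np.float64(0.222), 84), (np.float64(0.225), 29), (np.float64(0.228), 34), (np.float64(0.231), 41), (np.float64(0.234), 36), (np.float64(0.237), 38), (np.float64(0.24), 50), (np.float64(0.243), 44), (np.float64(0.246), 36), (np.float64(0.249), 33), (np.float64(0.252), 41), (np.float64(0.255), 13), (np.float64(0.258), 5)]
0.22420774051799872 ((562.5195922851562, -309.3404541015625), (5.062336444854736, 157.418701171875), 15.213081359863281)
```

View pics/w9.png

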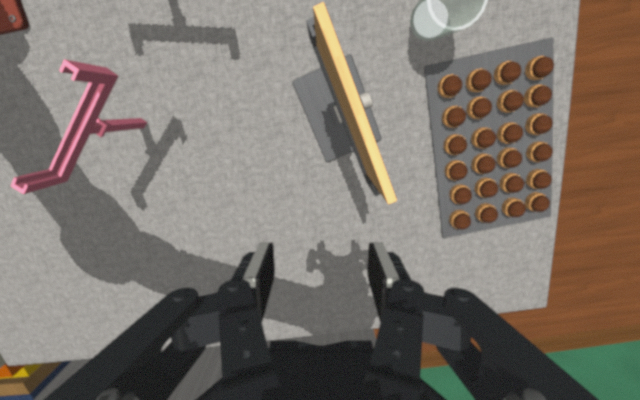

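The twin's board is centred at (350,100) in the image. Its top is at 0.2726 against 0.2436 for the lowered one, measured the same way, giving +28.9 mm. The upright tops give +29.6 mm, so the target lift is about 29.3 mm. Returning over the frame.

```bash
python3 -m inch '[[0.025,-0.005,0,0,0.6],[0.04,-0.008,0,0,0.6],[0.04,-0.008,0,0,0.6],[0.04,-0.008,0,0,0.6],[0.04,-0.008,0,0,0.6],[0.04,-0.008,0,0,0.6],[0.04,-0.008,0,0,0.6],[0.04,-0.008,0,0,0.6]]'
python3 -m inch '[[0.04,-0.008,0,0,0.6],[0.04,-0.007,0,0,0.6],[0.035,-0.004,0,0,0.6],[0.02,-0.002,0,0,0.6],[0,0,0,0,0.6],[0,0,0,0,0.6]]'
python3 -c "
from h import *
rel([.5103,.0731,.25],82)"
```

```text
t: 14.0
eef_pos: [0.5115, -0.0656, 0.3437]
ee_rot: [179.9, 0.1, 81.9]
wrist_force: [0.3, -0.7, 1.4]
opening: 0.0515
t: 14.6
eef_pos: [0.5103, 0.0688, 0.3435]
ee_rot: [180.0, 0.0, 81.9]
wrist_force: [0.1, -0.4, -0.4]
opening: 0.0514
t 14.6 pos [0.5103 0.0688 0.3435] rot [1.7997e+02 4.0000e-02 8.1900e+01] tool shift mm [ 4.4 -0.6 93.5] F [ 0.1 -0.4 -0.4] M [-0.05 -0.    0.08] op 0.0514 j7 -22.8
turn -0.1
```

```bash
python3 -m inch '[[0.0044,-0.0005,0.02,-0.1,0.6],[0,0,0.03,0,0.6],[0,0,0.03,0,0.6],[0,0,0.03,0,0.6],[0,0,0.03,0,0.6],[0,0,0,0,0.6],[0,0,0,0,0.6]]'
python3 -c "
from h import *
rel([.5103,.0731,.124],82)
snap('wrist','w10')"
```

```text
t: 15.3
eef_pos: [0.5108, 0.0718, 0.2039]
ee_rot: [-180.0, 0.0, 81.8]
wrist_force: [-0.6, -0.8, -0.1]
opening: 0.0513
t 15.3 pos [0.5108 0.0718 0.2039] rot [-1.7998e+02  1.0000e-02  8.1840e+01] tool shift mm [ 1.2 -0.7 79.9] F [-0.6 -0.8 -0.1] M [-0.04 -0.02 -0.04] op 0.0513 j7 -26.3
turn -0.16
```

View pics/w10.png

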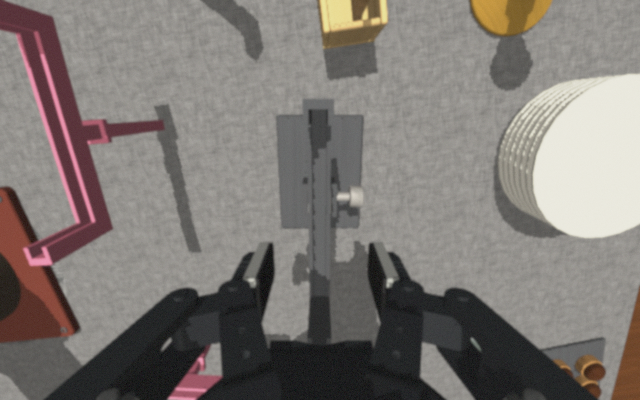

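The rail (column 319) lies between the fingers (262 and 380). Continuing down.

```bash
python3 -m inch '[[0.001,-0.0005,0.02,-0.15,0.6],[0,0,0.025,0,0.55],[0,0,0.02,0,0.5],[0,0,0.01,0,0.45],[0,0,0,0,0.4],[0,0,0,0,0.4]]'
python3 -c "
from h import *
rel([.5103,.0731,.124],82)"
```

```text
t: 15.95
eef_pos: [0.5113, 0.0738, 0.1297]
ee_rot: [179.9, -0.0, 82.0]
wrist_force: [0.0, 0.3, -0.3]
opening: 0.0346
t 15.95 pos [0.5113 0.0738 0.1297] rot [ 1.7991e+02 -2.0000e-02  8.2040e+01] tool shift mm [-0.8 -0.9  5.7] F [ 0.   0.3 -0.3] M [-0.04 -0.05 -0.01] op 0.0346 j7 -29.7
turn 0.04
```

```bash
python3 -m inch '[[-0.0007,-0.0007,0.005,0,0.4],[0,0,0,0,0.3],[0,0,0,0,0.25],[0,0,0,0,0.25]]'
python3 -m inch '[[0,0,0,0,0.15],[0,0,0,0,0.1],[0,0,0,0,0],[0,0,0,0,0],[0,0,0,0,0]]' 60
python3 -c "
from h import *
rel([.5103,.0731,.124],82)"
```

```text
t: 16.35
eef_pos: [0.5098, 0.0731, 0.1236]
ee_rot: [180.0, -0.0, 82.0]
wrist_force: [0.7, 0.4, 0.4]
opening: 0.0215
t: 16.85
eef_pos: [0.5099, 0.0731, 0.1237]
ee_rot: [180.0, -0.0, 82.0]
wrist_force: [-1.6, -0.6, 5.4]
opening: 0.0152
t 16.85 pos [0.5099 0.0731 0.1237] rot [179.97  -0.    82.04] tool shift mm [ 0.   0.4 -0.3] F [-1.6 -0.6  5.4] M [-0.15  0.35 -0.02] op 0.0152 j7 -29.8
turn 0.04
```

Gripped at 15–16 mm with low lateral force. Drawing it up slowly while watching the force.

```bash
python3 -m inch '[[0,0,-0.002,0,0],[0,0,-0.002,0,0],[0,0,-0.002,0,0],[0,0,0,0,0]]'; python3 -c "
from h import *
rel([.5099,.0731,.153],82)"
```

```text
t: 17.25
eef_pos: [0.5096, 0.0731, 0.1294]
ee_rot: [-180.0, -0.0, 82.0]
wrist_force: [0.8, -0.3, -4.0]
opening: 0.0153
t 17.25 pos [0.5096 0.0731 0.1294] rot [-1.7999e+02 -1.0000e-02  8.2040e+01] tool shift mm [  0.    0.3 -23.6] F [ 0.8 -0.3 -4. ] M [ 0.02 -0.03  0.03] op 0.0153 j7 -29.5
turn 0.04
```

```bash
python3 -m inch '[[0,0.0002,-0.003,0,0],[0,0,-0.004,0,0],[0,0,-0.004,0,0],[0,0,-0.004,0,0],[0,0,-0.003,0,0],[0,0,-0.003,0,0],[0,0,-0.0015,0,0],[0,0,0,0,0]]'; python3 -m inch '[[0,0,0,0,0],[0,0,0,0,0]]';python3 -c "
from h import *
rel([.5099,.0731,.153],82)
for n in('scene','top'):
    c=snap(n,n+'11');W=cloud(c)
    x0,y0,x1,y1=(190,130,370,320) if n=='scene' else (230,120,520,240)
    cv2.imwrite(f'pics/{n}11z.png',cv2.resize(c['p'][y0:y1,x0:x1],None,fx=3.1 if n=='scene' else 2.7,fy=3.1 if n=='scene' else 2.7,interpolation=2))
"
```

```text
t: 18.05
eef_pos: [0.51, 0.0731, 0.152]
ee_rot: [180.0, -0.0, 82.0]
wrist_force: [0.4, -0.5, -3.6]
opening: 0.015
t: 18.25
eef_pos: [0.5097, 0.073, 0.1517]
ee_rot: [-180.0, 0.0, 82.0]
wrist_force: [-0.4, 1.0, -4.4]
opening: 0.0147
t 18.25 pos [0.5097 0.073  0.1517] rot [-179.98    0.     82.05] tool shift mm [ 0.1  0.1 -1.3] F [-0.4  1.  -4.4] M [ 0.01  0.01 -0.03] op 0.0147 j7 -28.4
turn 0.05
```

View pics/scene11z.png

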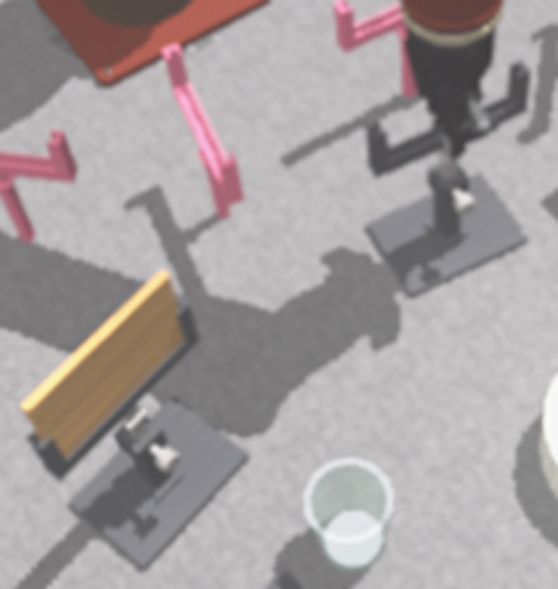

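View pics/top11z.png

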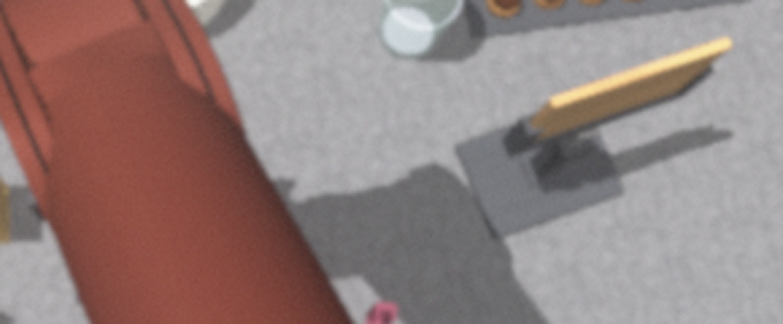

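```bash
python3 - <<'E'
from h import *
from scipy.ndimage import map_coordinates
def edge(f,n0,t0,yaw,zs,tr,off=.008):
    c=load(f);g=cv2.cvtColor(c['p'],cv2.COLOR_BGR2GRAY).astype(float)
    a=np.radians(yaw);n=np.array([np.cos(a),np.sin(a)]);t=np.array([-n[1],n[0]])
    prof=[]
    for z in zs:
        P=[np.r_[(n0+off)*n+(t0+s)*t,z] for s in tr]
        uv=proj(c,np.array(P));prof.append(map_coordinates(g,[uv[:,1],uv[:,0]],order=1).mean())
    return np.array(prof)
zs=np.arange(.11,.20,.001)
tr=np.r_[np.arange(-.062,-.03,.002),np.arange(.03,.062,.002)]
for nm,f,a in(("low0","pics/scene0.npz",(.4964,.1417,-8.1)),("low s7","pics/s7.npz",(.4964,.1417,-8.1)),("now","pics/scene11.npz",(.4964,.1417,-8.1)),("twin0","pics/scene0.npz",(.4722,-.4414,15)),("twin11","pics/scene11.npz",(.4722,-.4414,15))):
    for side,T in(("-",tr[tr<0]),("+",tr[tr>0]),("all",tr)):
        p=edge(f,*a,zs,T);g=np.gradient(p);i=np.argsort(-g)[:1]
        # subpixel centroid about the lower-edge (bright table -> dark rail going up = negative grad)
        j=np.argmin(g);w=-g[max(0,j-4):j+5].clip(max=0) if 0 else (-g[max(0,j-4):j+5]).clip(0)
        k=np.argmax(g);w2=g[max(0,k-4):k+5].clip(0)
        print(nm,side,'dark-going',(zs[max(0,j-4):j+5]@w/w.sum()).round(4),'strength',g[j].round(2),'| bright-going',(zs[max(0,k-4):k+5]@w2/w2.sum()).round(4),g[k].round(2))
    print(' prof',edge(f,*a,zs,tr)[::4].round(0))
E
```

```text
low0 - dark-going 0.136 strength -7.68 | bright-going 0.1522 2.82
low0 + dark-going 0.136 strength -7.66 | bright-going 0.153 3.01
low0 all dark-going 0.136 strength -7.67 | bright-going 0.153 2.91
 prof [180. 181. 181. 180. 177. 164. 141. 110.  88.  83.  89. 101. 111. 116.
 119. 120. 121. 120. 119. 119. 119. 119. 117.]
low s7 - dark-going 0.136 strength -7.96 | bright-going 0.1721 8.41
low s7 + dark-going 0.1359 strength -7.96 | bright-going 0.171 7.69
low s7 all dark-going 0.1359 strength -7.96 | bright-going 0.1719 7.96
 prof [185. 186. 186. 185. 181. 169. 144. 113.  90.  86.  91.  95.  91.  87.
  94. 118. 150. 173. 182. 184. 182. 182. 182.]
now - dark-going 0.1639 strength -8.91 | bright-going 0.1981 8.97
now + dark-going 0.155 strength -5.97 | bright-going 0.1977 6.84
now all dark-going 0.1601 strength -5.31 | bright-going 0.1981 7.86
 prof [189. 190. 190. 189. 188. 188. 188. 189. 188. 187. 181. 169. 152. 130.
 111. 101. 101. 103. 102.  97.  92.  99. 123.]
twin0 - dark-going 0.167 strength -8.69 | bright-going 0.1819 4.09
twin0 + dark-going 0.1689 strength -7.83 | bright-going 0.1829 3.28
twin0 all dark-going 0.1679 strength -8.14 | bright-going 0.1821 3.66
 prof [147. 147. 148. 151. 157. 166. 175. 179. 180. 181. 182. 182. 178. 167.
 143. 111.  89.  86.  99. 112. 116. 117. 117.]
twin11 - dark-going 0.167 strength -9.17 | bright-going 0.1819 4.4
twin11 + dark-going 0.1679 strength -3.41 | bright-going 0.1821 3.59
twin11 all dark-going 0.1671 strength -6.28 | bright-going 0.182 4.0
 prof [132. 131. 130. 131. 136. 143. 151. 154. 156. 156. 157. 157. 154. 145.
 125. 101.  86.  88. 102. 115. 121. 121. 122.]
```

```bash
python3 - <<'E'
from h import *
L=(np.array([.5100,.0732]),-8.1);Tw=(np.array([.5677,-.3055]),15.1)
def loc(w,s):
    a=np.radians(s[1]);n=np.array([np.cos(a),np.sin(a)]);t=np.array([-n[1],n[0]]);d=w[...,:2]-s[0];return d@n,d@t
for f,ss in(("w1",[("L",L)]),("w9",[("T",Tw)]),("w8",[("Lempty",L)]),("top0",[("L",L),("T",Tw)]),("scene0",[("L",L),("T",Tw)]),("s7",[("Lempty",L),("T",Tw)]),("scene11",[("Lnow",L),("T",Tw)])):
    c=load(f"pics/{f}.npz");w=cloud(c).reshape(-1,3);p=c['p'].reshape(-1,3).astype(int);ok=~np.isnan(w[:,0]);w=w[ok];p=p[ok]
    for nm,s in ss:
        a,b=loc(w,s)
        tab=w[(np.hypot(a,b)<.2)&(abs(w[:,2])<.006)]
        A=np.c_[tab[:,:2]-s[0],np.ones(len(tab))];pl=np.linalg.lstsq(A,tab[:,2],rcond=None)[0]
        foot=w[(abs(a)<.04)&(abs(b)<.06)&(abs(w[:,2]-.009)<.004)][:,2]
        wood=(p[:,2]-p[:,0]>35)
        m=(abs(a)<.01)&(abs(b)<.065);bz=w[m&wood][:,2]
        bt=np.median(bz[bz>bz.max()-.006]) if len(bz) else np.nan
        # upright tops: |b| 70..80, |a|<8 
        m=(abs(a)<.0075)&(abs(b)>.0755)&(abs(b)<.082)&(w[:,2]>.15);u=w[m][:,2]
        ut=np.percentile(u,[50,80,90]) if len(u)>5 else None
        print(f,nm,'table@',pl[2].round(4),'slope',pl[:2].round(4),'foot',np.median(foot).round(4) if len(foot) else None,len(foot),'boardtop',np.round(bt,4),'upright',ut,len(u))
E
```

```text
w1 L table@ -0.0002 slope [0.0001 0.0003] foot 0.0097 2430 boardtop 0.2436 upright [0.19411543 0.1949929  0.19547405] 78
w9 T table@ 0.0 slope [0.0032 0.    ] foot 0.0097 1729 boardtop 0.2726 upright [0.42375492 0.42695749 0.42785212] 383
w8 Lempty table@ -0.0002 slope [0.0001 0.0003] foot 0.0097 2938 boardtop nan upright [0.19009462 0.19483864 0.19535747] 546
top0 L table@ -0.0009 slope [-0.0008  0.0022] foot 0.009 851 boardtop 0.2428 upright [0.19357014 0.1948292  0.19546109] 25
top0 T table@ -0.0009 slope [0.0033 0.0002] foot 0.0087 811 boardtop 0.2719 upright [0.20470866 0.22242321 0.22344514] 88
scene0 L table@ -0.0012 slope [ 0.0058 -0.0021] foot 0.0081 533 boardtop 0.2414 upright [0.1919461  0.19643927 0.21523597] 25
scene0 T table@ -0.0008 slope [0.0041 0.0016] foot 0.0086 815 boardtop 0.272 upright [0.22074093 0.22302155 0.23005015] 49
s7 Lempty table@ -0.0012 slope [ 0.0056 -0.0013] foot 0.008 553 boardtop nan upright [0.19002912 0.19212702 0.19253136] 22
s7 T table@ -0.0007 slope [0.0039 0.0016] foot 0.0087 815 boardtop 0.2721 upright [0.22074063 0.2236019  0.22599616] 48
scene11 Lnow table@ -0.0011 slope [ 0.0061 -0.0024] foot 0.0081 538 boardtop 0.5739 upright [0.21725016 0.22027275 0.22180201] 24
scene11 T table@ -0.0007 slope [0.0039 0.0016] foot 0.0087 807 boardtop 0.2718 upright [0.22037431 0.223122   0.22442512] 43
```

```bash
python3 - <<'E'
from h import *
from scipy.ndimage import map_coordinates
S={'L':(np.array([.5100,.0731]),-8.05),'T':(np.array([.5677,-.3057]),15.1)}
def edge(c,s,zs,tr,off):
    g=cv2.cvtColor(c['p'],cv2.COLOR_BGR2GRAY).astype(float)
    a=np.radians(s[1]);n=np.array([np.cos(a),np.sin(a)]);t=np.array([-n[1],n[0]])
    pr=[]
    for z in zs:
        P=np.array([np.r_[s[0]+off*n+b*t,z] for b in tr]);uv=proj(c,P);pr.append(map_coordinates(g,[uv[:,1],uv[:,0]],order=1).mean())
    g=np.gradient(np.array(pr));j=np.argmin(g);k=np.argmax(abs(g))
    sl=slice(max(0,j-5),j+6);w=(-g[sl]).clip(0);return (zs[sl]@w/w.sum()).round(4)
neg=np.arange(-.062,-.03,.002);pos=-neg[::-1]
for f in('scene0','s7','scene11'):
    c=load(f'pics/{f}.npz')
    for s in'LT':
        zs=np.arange(.12,.185,.0005)
        print(f,s,'rail bottom -/+',edge(c,S[s],zs,neg,.008),edge(c,S[s],zs,pos,.008))
# foot front edge (n=+.05): shift test: find n of edge at z=.010
from functools import partial
c=load('pics/scene0.npz');g=cv2.cvtColor(c['p'],cv2.COLOR_BGR2GRAY).astype(float)
for s in'LT':
    xy,y=S[s];a=np.radians(y);n=np.array([np.cos(a),np.sin(a)]);t=np.array([-n[1],n[0]])
    offs=np.arange(.035,.07,.0005)
    for bb in(np.arange(-.06,-.02,.002),np.arange(.02,.06,.002)):
        for z in (.010,0.):
            pr=[map_coordinates(g,proj(c,np.array([np.r_[xy+o*n+b*t,z] for b in bb]))[:,::-1].T,order=1).mean() for o in offs]
            gr=np.gradient(pr);j=np.argmax(gr);sl=slice(max(0,j-5),j+6);w=gr[sl].clip(0);print(s,'z',z,'foot +n edge at',(offs[sl]@w/w.sum()).round(4))
E
```

```text
scene0 L rail bottom -/+ 0.1335 0.1335
scene0 T rail bottom -/+ 0.1615 0.163
s7 L rail bottom -/+ 0.1335 0.133
s7 T rail bottom -/+ 0.1615 0.163
scene11 L rail bottom -/+ 0.1615 0.153
scene11 T rail bottom -/+ 0.1615 0.162
L z 0.01 foot +n edge at 0.057
L z 0.0 foot +n edge at 0.0516
L z 0.01 foot +n edge at 0.0571
L z 0.0 foot +n edge at 0.0521
T z 0.01 foot +n edge at 0.0551
T z 0.0 foot +n edge at 0.0511
T z 0.01 foot +n edge at 0.055
T z 0.0 foot +n edge at 0.051
```

Lift so far is 28.0 mm by both arm and scene-camera rail edge. The twin's difference comes out at 28.8–29.1 mm from most of the measurements (full spread 28.2–31.5 mm; the raw scene-camera values are the high ones). I'll add 1 mm.

```bash
python3 -m inch '[[0,0,-0.001,0,0],[0,0,0,0,0],[0,0,0,0,0],[0,0,0,0,0]]'
python3 -c "
from h import *
rel([.5099,.0731,.1529],82)
c=snap('scene','s12');cv2.imwrite('pics/s12z.png',cv2.resize(c['p'][110:310,190:450],None,fx=2.9,fy=2.9,interpolation=2));rel([.5099,.0731,.1529],82)"
```

```text
t: 18.75
eef_pos: [0.5099, 0.0731, 0.1528]
ee_rot: [-180.0, -0.0, 82.0]
wrist_force: [0.3, -0.0, -3.0]
opening: 0.0149
t 18.75 pos [0.5099 0.0731 0.1528] rot [-1.800e+02 -1.000e-02  8.205e+01] tool shift mm [ 0.   0.  -0.1] F [ 0.3 -0.  -3. ] M [-0.04 -0.01 -0.03] op 0.0149 j7 -28.4
turn 0.05
t 18.8 pos [0.5098 0.073  0.1528] rot [-179.99   -0.     82.04] tool shift mm [ 0.1  0.1 -0.1] F [-0.2 -0.3 -3.6] M [ 0.06 -0.02 -0.06] op 0.0151 j7 -28.4
turn 0.04
```

View pics/s12z.png

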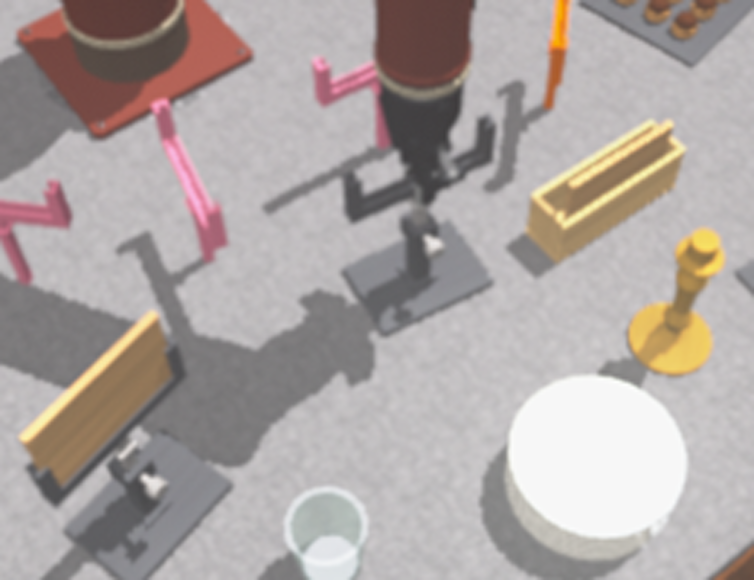

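The board stands in the caddy at (620,160). The raised frame is level at (420,175) with its rod in the tube, and the twin and tableware are undisturbed. The load equals the frame's weight, so the rod isn't binding. Handing in.

```bash
python3 -c "
from bench import order
print(order.close_job())"
```

```text
the job is handed in; nothing more can be done
None
```

I slid the board out with the frame left down and stood it on its long edge in the caddy. I then drew the empty frame straight up 29.1 mm (arm reading) and handed in at about 18.8 s, still holding it.

- **Board:** it touched the caddy floor at the predicted height before I let go. The last picture shows it standing inside, against a long wall.
- **Frame:** the wrist carries about 3.5 N, roughly the frame's own weight, with almost no sideways force. The rod is therefore in the tube and not binding. The picture shows the frame level.
- **Height match:** the wrist camera put the matching sign 28.9 mm above the lowered position and the top camera 29.1 mm.
    - **Disagreement:** the scene camera gave 28.2 to 31.5 mm, depending on which positions I used. The upright tops gave about 29.6 mm.
    - **Likely error:** I settled on about 29 mm, so expect roughly ±1 mm.
    - **Failed check:** one rail-edge reading, on the frame's +y side, was about 9 mm off. I put that down to the gripper blocking the view. The upright tops show no tilt.
- **Surroundings:** the matching sign and the tableware looked undisturbed in the last picture.

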